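# Nudge the glue stick up its sloped lane into the pocket

### The arm

A 6-joint arm with a two-finger parallel gripper is mounted at the origin on a cart in front of the work surface, level with it; the furniture and walls round the work are solid. World frame = base frame: x ahead of the robot, y to its left, z up, the work surface at z = 0. Lengths are in m, angles in rad, forces in N, time in s.
With the tool pointing down it reaches from about 0.375 to 0.75 m from the base axis. Payload 9 kg.
Tool frame: the origin (TCP) lies midway between the tips of the shut fingers; the grasp point (between the pads) lies 19 mm behind it; z points along the fingers, y is the line along which they close (so a half turn about z gives the same grasp; the last joint's range is limited). The gripper opens to 85 mm and grips with 20 to 120 N. Pads are 22 mm wide; open, the fingers measure 114 mm over their backs; the gripper's body (76 mm by 85 mm) begins 54 mm behind the grasp point. The pads swing forward as they close: fully open they stand 13 mm farther back than shut.
Start: joints at [-1.322, 0.104, 0.097, 1.564, 0, 1.353], TCP at [0.27, -0.536, 0.203] pointing down, gripper open.
Joint ranges: [-2.99, 2.99], [-0.84, 1.86], [-1.1, 1.16], [-1.84, 2.11], [-1.51, 1.56], [-3.14, 3.14]. Speed limits (rad/s): [2.22, 2.22, 2.57, 3.14, 3.14, 3.14].

### API

Orientations are given as a rotation vector (axis times angle).
In Python, from bench import arm gives the robot as it stands.
- The arm moves only by the shell command python3 -m pendant 'ROWS' [OPENING]. ROWS is JSON, a list of rows, each a list of 4 numbers: the shift along the tool's x, y, z in cm, then the turn about the tool's z in rad. A call has 1 to 12 rows; each row is the pose to reach, as a shift and turn from the pose commanded when the call began, along the tool's axes at that moment; what a row does not reach only later rows make up. A row lasts 1/10 s, in which the tool goes at most 50 mm and 8.59 degrees, less where a joint would pass 70% of its speed; a pose out of reach is approached as far as the arm can. A call with a gripper value outside its range is refused whole. OPENING is the closure, from 0 (fully open) to 1 (shut), set as the call begins (- or left out, the last holds). The fingers move at their own pace and stop on an object; the grip force is fixed at half the most. Time passes only in rows, so rows that repeat a pose let the fingers close. It gives the time, the measured TCP pose, the force, the opening and the grip force at its end, in the units of the state.
- arm.observe(): the state, without advancing time (a new reading comes with each control period).
- arm.read_camera(name): name is "scene" or "top" or "wrist"; returns a dict with "color" (384x512x3 uint8, blue, green, red), "camera_matrix" (3x3 intrinsics, pixels), "xyz" and "attitude" of the camera in the world. Camera axes: x right, y down, z forward; pixel columns grow to the right and rows downward; lengths in m; the calibration is good to about 2 mm. The wrist camera is an equidistant fisheye: a pixel r from the principal point sees the ray r / f radians off the axis. A picture is of the moment at which its call begins. There is no depth.
- arm.job_done(): hands the job in; it is judged then, once.
The state is a dict: "time_s": time; "q": joint angles; "dq": joint speeds; "joint_torque": joint torques, N m; "position": TCP position; "tcp_rot": TCP orientation; "ft_force": force on the tool from outside, world axes, zero at the start; "torque": the same for the moment, N m; "width": finger opening in m; "finger_force": force on a finger pad.
Only numpy, scipy, OpenCV 4.12 (cv2) and the standard library are available. Lean on these libraries where they do the work, as an engineer would, in place of code of your own. Each camera call takes 0.05 s, during which the arm holds its last target. There are 200 camera calls.

### The job

The glue stick has rolled down to the front of its lane in the sloped wooden rack. With the fingertips, push it up the lane until it drops into the pocket against the stop at the top, so that it stays there and cannot roll back, then move clear. Do not pick it up, and leave the white mint tube in the other lane and everything else where they are.

Things in the scene. Friction and masses are not known exactly. Their poses are not given: they have to be found in the camera images.
- rack: Fixed light wooden rack of two sloping lanes side by side, x -95 to +63 mm, 222 mm wide. Origin on the desk, midway across; x points up the slope (level), y to the left lane, z up. Lane centre lines at y = +54 and -54 mm; lanes 102 mm wide between 6 mm walls that rise 14 mm above the lane floor. The floor climbs towards +x at 8 degrees, from height 30 mm at the lip to 46 mm at the pocket.
- lip (a point): Middle of the front lip's uphill foot, on the lane floor: rack frame x = -85, y = 0, z = 30 mm. The lip is 9 mm thick, spans both lanes at the low end and rises 5 mm above the lane floor; open desk lies in front of it. Axes as the pockets' points.
- stop (a point): Foot of the stop on the slope line of the lane floor: rack frame x = +54, y = 0, z = 49 mm, 140 mm up the slope from the lip. The stop is a wall across both lanes that rises 22 mm above that line. Before it lies the pocket: from 115 to 140 mm up the slope the floor is 5 mm lower (cork brown). Axes as the pockets' points.
- pocket_left (a point): Where the middle of the glue stick's axis lies when it is seated in the pocket of the left (+y) lane: rack frame x = 39, y = +54, z = 55 mm. Its x axis points up along the slope (8 degrees above the horizontal), y along the pocket, z square to the lane floor.
- pocket_right (a point): The same in the pocket of the right (-y) lane, rack frame x = 39, y = -54, z = 55 mm.
- glue_stick: Loose glue stick, yellow with a red cap, round, 24 to 25 mm across and 86 mm long, about 30 g, lying across one of the two lanes (either one) against the front lip; smooth plastic (friction about 0.35); let go on the slope it rolls back down to the lip. Origin: the centre of its yellow end; its z axis runs along the stick towards the red cap.
- glue_stick_mid (a point): The middle of the glue stick, on its axis (12 mm above the lane floor while it lies there).
- mint_tube: Loose white plastic tube with a white cap, blue-printed, 36 to 38 mm across and 97 mm long, lying across the other lane against the front lip. To be left alone. Origin: the centre of its bottom end; z along the tube towards the cap.
- stapler: Bystander: red stapler, 34 x 124 x 42 mm, on the desk left of the rack. Origin: centre of the underside.
- keys: Bystander: bunch of keys with a red tag, 84 x 118 x 8 mm, flat on the desk. Origin: centre of the underside.
- calculator: Bystander: grey desk calculator, 122 x 76 x 17 mm. Origin: centre of the underside.
Things that resemble listed ones, but are neither listed nor needed, are in the scene too. Leave any purple or turquoise look-alike of the glue_stick alone.

How it is judged:
By the outcome, as a careful person would: the job done as asked, in the order asked, and still so for the second after the job is handed in, with the robot touching nothing.
It also fails if it takes over 32 s, if anything falls off the work surface, if the arm or the gripper's body presses on something with over 40 N, if the wrist force passes 120 N, or if a joint passes its speed limit or range.

## Working session

There is one attempt and no reset: what is moved stays moved. The work goes in short steps, Python scripts to look and compute and a shell command to move; the robot and the scene stay as the last step left them, time stands still between calls to the robot, and variables do not carry over. Pictures are saved under pics/ and viewed, at most 10 in all, crops included, and the job is handed in when it is done.

```bash
mkdir -p pics
python3 - <<'E'
from bench import arm
import cv2,numpy as np
for n in("top","scene"):
    r=arm.read_camera(n); cv2.imwrite(f"pics/{n}1.png",r["color"]); np.savez(f"{n}1.npz",**{k:r[k] for k in r})
    print(n,r["camera_matrix"],r["xyz"],r["attitude"])
s=arm.observe();print(s["time_s"],s["position"],s["tcp_rot"],s["width"])
E
```

```text
top [[427.22579528   0.         250.6959117 ]
 [  0.         427.22579528 195.97228588]
 [  0.           0.           1.        ]] [0.36759992 0.2910735  0.94888627] [-2.1511083   2.19641928 -0.10608675]
scene [[430.29029836   0.         261.08178972]
 [  0.         430.29029836 188.90070691]
 [  0.           0.           1.        ]] [-0.11964262  0.95117932  0.64292337] [-0.86606443  2.35059719 -1.26227794]
0.1 [ 0.26990513 -0.53548807  0.2024855 ] [-3.05525420e+00 -7.26196189e-01  6.24146484e-05] 0.08572613005929142
```

View pics/top1.png

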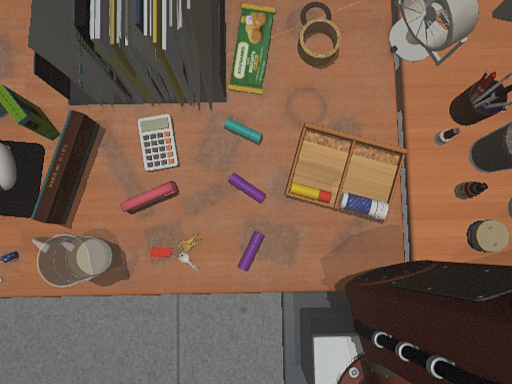

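View pics/scene1.png

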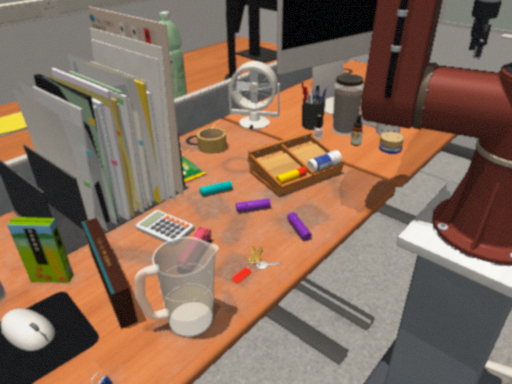

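The top view shows the glue stick (yellow, about (305,191), with the red cap at (325,196)) in the left lane. The mint tube is in the right lane at (364,205). The rack's far corners are at (305,124) and (405,151).

```bash
cat > h.py <<'E'
import cv2,numpy as np
from scipy.spatial.transform import Rotation as R
def ray(r,uv):
    K=r["camera_matrix"];d=np.linalg.inv(K)@np.array([uv[0],uv[1],1.])
    return R.from_rotvec(r["attitude"]).as_matrix()@d
def plane(r,uv,z):
    d=ray(r,uv);return r["xyz"]+d*(z-r["xyz"][2])/d[2]
def tri(a,ua,b,ub):
    A=[];B=[]
    for r,u in((a,ua),(b,ub)):
        d=ray(r,u);d/=np.linalg.norm(d);P=np.eye(3)-np.outer(d,d);A.append(P);B.append(P@r["xyz"])
    return np.linalg.solve(sum(A),sum(B))
def blob(img,lo,hi,box):
    h=cv2.cvtColor(img,cv2.COLOR_BGR2HSV);m=cv2.inRange(h,lo,hi);k=np.zeros_like(m);x0,y0,x1,y1=box;k[y0:y1,x0:x1]=255;m&=k
    n,_,st,c=cv2.connectedComponentsWithStats(m);i=1+st[1:,4].argmax();return c[i],st[i]
E
python3 - <<'E'
from h import *
t=dict(np.load("top1.npz"));s=dict(np.load("scene1.npz"))
Y=((22,170,120),(33,255,255));Rd=((0,190,110),(6,255,255))
a,sa=blob(t["color"],*Y,(285,178,340,208));b,sb=blob(s["color"],*Y,(270,160,320,190))
c,sc=blob(t["color"],*Rd,(310,185,340,205));
print(a,sa,b,sb,c,sc)
y=plane(t,a,.047);r=plane(t,c,.047);print("yellow",y,tri(t,a,s,b),"red",r)
d=(r-y)[:2];print("stick yaw deg",np.degrees(np.arctan2(d[1],d[0])))
big=cv2.resize(t["color"][110:230,275:415],None,fx=5.5,fy=5,interpolation=cv2.INTER_CUBIC);cv2.imwrite("pics/crop1.png",big)
E
```

```text
[304.86666667 190.45490196] [291 183  29  16 255] [287.48587571 175.61016949] [277 169  21  14 177] [329.8 195.4] [329 194   2   4   5]
yellow [0.46292309 0.17266625 0.047     ] [0.46285014 0.17219568 0.04501015] red [0.45127875 0.12011988 0.047     ]
stick yaw deg -102.49490280082487
```

View pics/crop1.png

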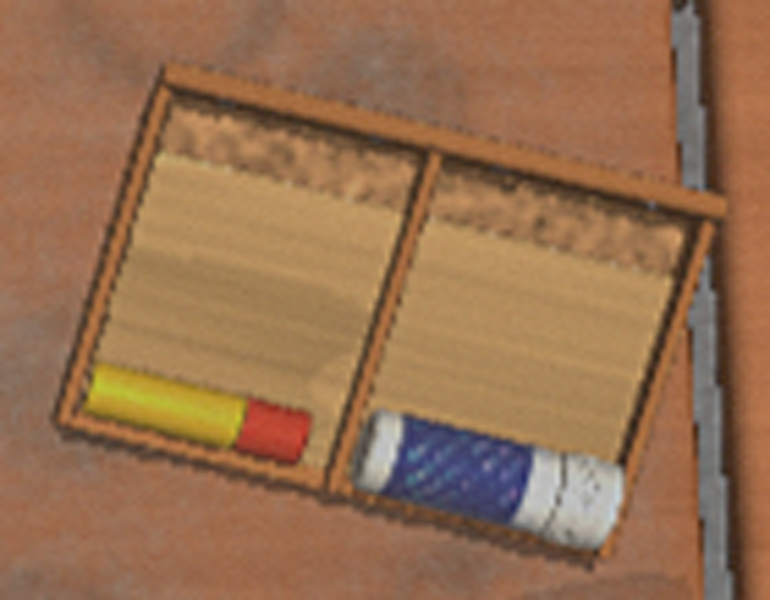

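The crop shows the pocket strips at the uphill end and the stick lying along the lip. The stop's outer top edge runs from (165,68) to (725,200) in the crop. I'll work out the rack pose and the move distances.

```bash
cat >> h.py <<'E'
def full(c): return (275+c[0]/5.5,110+c[1]/5)
E
python3 - <<'E'
from h import *
from bench import arm
t=dict(np.load("top1.npz"))
L=plane(t,full((165,68)),.072)[:2];Rr=plane(t,full((727,203)),.072)[:2]
d=L-Rr;print("width",np.linalg.norm(d));v=d/np.linalg.norm(d);u=np.array([v[1],-v[0]])
print("uphill yaw",np.degrees(np.arctan2(u[1],u[0])))
O=(L+Rr)/2-.063*u;print("O",O)
F=plane(t,full((60,418)),.044)[:2];FR=plane(t,full((598,552)),.044)[:2]
for p in(F,FR):print("front corner rack",(p-O)@u,(p-O)@v)
y=np.array([.4627,.1725]);print("yellow centroid rack",(y-O)@u,(y-O)@v)
th=np.radians(-12.7);u=np.array([np.cos(th),np.sin(th)]);v=np.array([-u[1],u[0]])
s=arm.observe();M=R.from_rotvec(s["tcp_rot"]).as_matrix();p=s["position"]
for x,yy,z in((-.125,.055,.12),(-.125,.055,.039)):
    T=np.r_[O+x*u+yy*v,z];print(T,"tool cm",100*M.T@(T-p))
E
```

```text
width 0.21991708632823687
uphill yaw -16.31946763550983
O [0.50979191 0.08319944]
front corner rack -0.0867648402481312 0.10969485243763671
front corner rack -0.08787385853519283 -0.10468859722157414
yellow centroid rack -0.07028738948062563 0.07247013561528245
[0.39994164 0.16433462 0.12      ] tool cm [ 43.09977465 -56.636783     8.3268067 ]
[0.39994164 0.16433462 0.039     ] tool cm [ 43.09780235 -56.62709281  16.42680066]
```

```bash
cat > go.py <<'E'
from h import *
from bench import arm
import sys
O=np.array([.5098,.0832]);th=np.radians(-16.3);u=np.array([np.cos(th),np.sin(th)]);v=np.array([-u[1],u[0]])
s=arm.observe();M=R.from_rotvec(s["tcp_rot"]).as_matrix();p=s["position"]
yaw=np.degrees(np.arctan2(M[1,0],M[0,0]))
print("t",s["time_s"],"p",p.round(4),"rack",((p[:2]-O)@u).round(4),((p[:2]-O)@v).round(4),"yaw",yaw.round(1),"turn",np.radians(yaw-163.7).round(3),"F",np.round(s["ft_force"],1),"w",s["width"])
for a in sys.argv[1:]:
    k,*c=a.split(",");c=np.array(c,float)
    T=c if k=="w" else np.r_[O+c[0]*u+c[1]*v,c[2]]
    print(a,T.round(4),"tool cm",(100*M.T@(T-p)).round(2))
E
python3 go.py w,.45,-.15,.2 r,-.125,.056,.16
```

```text
t 0.1 p [ 0.2699 -0.5355  0.2025] rack -0.0566 -0.6612 yaw 26.7 turn -2.39 F [-0.7 -0.4 -0.1] w 0.08572613005929142
w,.45,-.15,.2 [ 0.45 -0.15  0.2 ] tool cm [ 33.43 -26.32   0.29]
r,-.125,.056,.16 [0.4055 0.172  0.16  ] tool cm [ 43.95 -57.08   4.33]
```

```bash
python3 -m pendant '[[2.8,-2.2,0,-0.1],[5.6,-4.4,0,-0.2],[8.4,-6.6,0,-0.3],[11.2,-8.8,0,-0.4],[14,-11,0,-0.5],[16.8,-13.2,0,-0.6],[19.6,-15.4,0,-0.7],[22.4,-17.6,0,-0.8],[25.2,-19.8,0,-0.9],[28,-22,0,-1.0],[30.8,-24.2,0,-1.1],[33.4,-26.3,0,-1.2]]' 0.8; python3 go.py r,-.125,.056,.16
```

```text
time_s: 1.3
position: [0.4503, -0.1491, 0.203]
tcp_rot: [-2.107, -2.33, 0.0]
ft_force: [-0.1, -1.1, -0.3]
width: 0.017
finger_force: 0.0
t 1.3 p [ 0.4503 -0.1491  0.203 ] rack 0.0081 -0.2397 yaw 95.7 turn -1.186 F [-0.1 -1.1 -0.3] w 0.016973569344221822
r,-.125,.056,.16 [0.4055 0.172  0.16  ] tool cm [32.4  -1.24  4.3 ]
```

```bash
python3 -m pendant '[[3,0,0,-0.11],[6,0,0,-0.22],[9,0,0,-0.33],[12,0,0,-0.44],[15,0,0,-0.55],[18,-0.2,0,-0.66],[21,-0.5,0,-0.77],[24,-0.8,0,-0.88],[27,-1,0.5,-0.99],[30,-1.2,2,-1.1],[32.4,-1.2,4,-1.186],[32.4,-1.2,4.3,-1.186]]'; python3 go.py r,-.125,.056,.045
python3 - <<'E'
from bench import arm
import cv2
cv2.imwrite("pics/w1.png",arm.read_camera("wrist")["color"])
E
```

```text
time_s: 2.5
position: [0.4051, 0.1727, 0.1577]
tcp_rot: [-0.443, -3.107, 0.001]
ft_force: [0.1, 0.1, 0.5]
width: 0.017
finger_force: 0.0
t 2.5 p [0.4051 0.1727 0.1577] rack -0.1256 0.0565 yaw 163.8 turn 0.001 F [0.1 0.1 0.5] w 0.017032525056815143
r,-.125,.056,.045 [0.4055 0.172  0.045 ] tool cm [-0.1  -0.04 11.27]
```

View pics/w1.png

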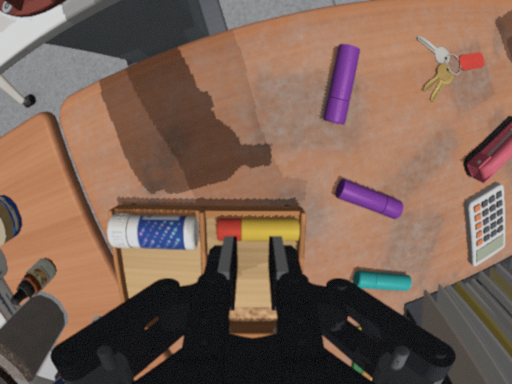

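The wrist view shows the fingertips centred at column 254 and the stick at columns 217–300, centre 258. The tool is well centred and square to the lane. I'll go down in front of the lip.

```bash
python3 -m pendant '[[0,0,2.5,0],[0,0,5,0],[0,0,7.5,0],[0,0,10,0],[0,0,11.5,0],[0,0,11.9,0],[0,0,11.9,0]]'; python3 go.py r,-.1,.056,.039 r,-.096,.056,.0385 r,.016,.056,.0542
python3 - <<'E'
from bench import arm
import cv2
a=arm.read_camera("wrist")["color"]; b=arm.read_camera("scene")["color"]
cv2.imwrite("pics/w2.png",cv2.vconcat([cv2.resize(a[180:300,100:320],(780,290),interpolation=2),cv2.resize(b[120:210,240:360],(780,290),interpolation=2)]))
E
```

```text
time_s: 3.25
position: [0.4071, 0.1703, 0.0415]
tcp_rot: [-0.454, -3.109, 0.0]
ft_force: [1.1, 0.1, -0.1]
width: 0.0168
finger_force: 0.0
t 3.25 p [0.4071 0.1703 0.0415] rack -0.123 0.0548 yaw 163.4 turn -0.005 F [ 1.1  0.1 -0.1] w 0.01684244857747557
r,-.1,.056,.039 [0.4295 0.165  0.039 ] tool cm [-2.3   0.13  0.25]
r,-.096,.056,.0385 [0.4334 0.1639 0.0385] tool cm [-2.7   0.13  0.3 ]
r,.016,.056,.0542 [0.5409 0.1325 0.0542] tool cm [-13.9    0.19  -1.27]
```

View pics/w2.png

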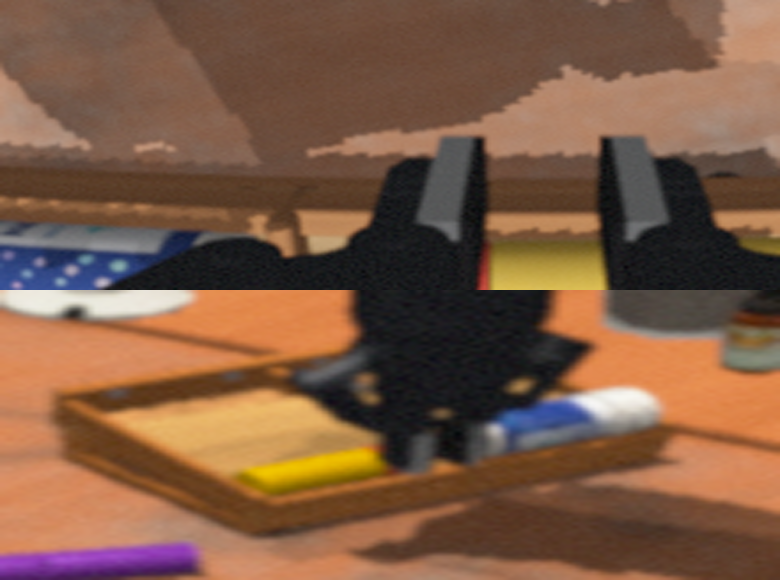

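The fingers sit just in front of the lip. They are about 3 mm towards the red cap from the stick's middle, with no contact. I'll ease over the lip up to contact.

```bash
python3 -m pendant '[[-0.5,0.2,0,0],[-1,0.3,0,0],[-1.5,0.3,0,0],[-2,0.3,0,0],[-2.2,0.3,0,0],[-2.2,0.3,0,0],[-2.2,0.3,0,0]]'; python3 go.py r,-.096,.057,.0385 r,.016,.057,.0542
python3 - <<'E'
from bench import arm
import cv2
a=arm.read_camera("wrist")["color"]; b=arm.read_camera("scene")["color"]
cv2.imwrite("pics/w3.png",cv2.vconcat([cv2.resize(a[180:300,100:320],(780,290),interpolation=2),cv2.resize(b[120:210,240:360],(780,290),interpolation=2)]))
E
```

```text
time_s: 4.05
position: [0.4287, 0.1673, 0.0411]
tcp_rot: [-0.452, -3.109, 0.0]
ft_force: [-0.9, -0.2, -0.2]
width: 0.0172
finger_force: 0.0
t 4.05 p [0.4287 0.1673 0.0411] rack -0.1014 0.0579 yaw 163.4 turn -0.004 F [-0.9 -0.2 -0.2] w 0.017194461370367613
r,-.096,.057,.0385 [0.4337 0.1649 0.0385] tool cm [-0.54 -0.09  0.26]
r,.016,.057,.0542 [0.5412 0.1334 0.0542] tool cm [-11.74  -0.04  -1.32]
```

View pics/w3.png

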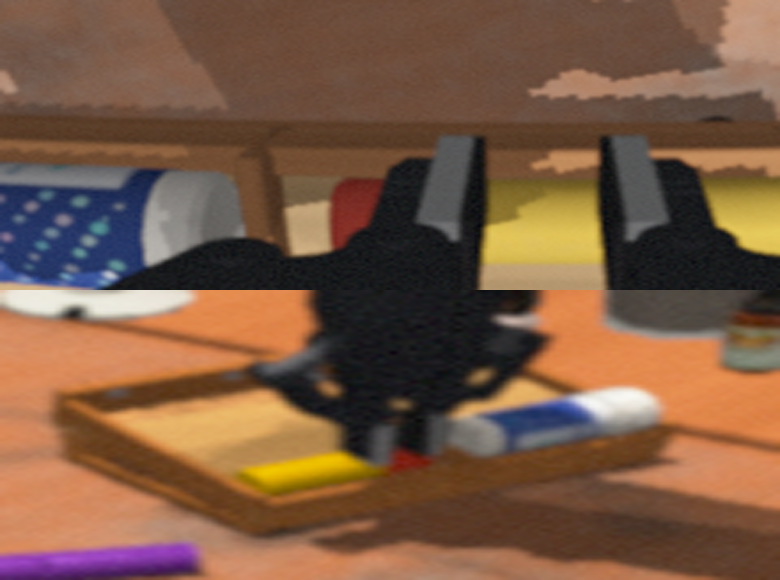

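The scene crop shows the red cap visible below and in front of the fingertips at about (405,460). The tips may be higher, or further uphill, than I assumed, so I'll check by projecting known points.

Run:
```python
from h import *
from bench import arm
r=arm.read_camera("scene");s=arm.observe()
M=R.from_rotvec(s["tcp_rot"]).as_matrix();p=s["position"]
def proj(P):
    c=R.from_rotvec(r["attitude"]).as_matrix().T@(np.array(P)-r["xyz"]);q=r["camera_matrix"]@c;return q[:2]/q[2]
def crop(q): return ((q-[240,120])*[6.5,3.2222]+[0,290]).round(0)
for y in(-.023,-.0085,.0085,.023):
  for x in(-.011,.011): print(y,x,[crop(proj(p+M@[x,y,-b])) for b in(0,.005,.01)])
O=np.array([.5098,.0832]);th=np.radians(-16.3);u=np.array([np.cos(th),np.sin(th)]);v=np.array([-u[1],u[0]])
for x,y,z in((-.095,.111,.03),(-.095,-.111,.03),(.063,.111,.071),(-.0725,.1,.044),(-.0725,.014,.044),(-.0725,.054,.044)): print("rack",x,y,z,crop(proj(np.r_[O+x*u+y*v,z])))
img=cv2.resize(r["color"][150:195,270:330],(780,585),interpolation=cv2.INTER_CUBIC);cv2.imwrite("pics/s4.png",img)
```

```text
-0.023 -0.011 [array([411., 471.]), array([411., 466.]), array([412., 460.])]
-0.023 0.011 [array([444., 483.]), array([445., 477.]), array([446., 472.])]
-0.0085 -0.011 [array([382., 476.]), array([383., 471.]), array([383., 466.])]
-0.0085 0.011 [array([416., 488.]), array([416., 483.]), array([417., 477.])]
0.0085 -0.011 [array([349., 482.]), array([349., 477.]), array([350., 472.])]
0.0085 0.011 [array([382., 494.]), array([382., 489.]), array([383., 484.])]
0.023 -0.011 [array([320., 487.]), array([320., 482.]), array([320., 477.])]
0.023 0.011 [array([352., 500.]), array([353., 494.]), array([353., 489.])]
rack -0.095 0.111 0.03 [265. 513.]
rack -0.095 -0.111 0.03 [683. 435.]
rack 0.063 0.111 0.071 [ 54. 390.]
rack -0.0725 0.1 0.044 [255. 481.]
rack -0.0725 0.014 0.044 [425. 451.]
rack -0.0725 0.054 0.044 [347. 465.]
```

View pics/s4.png

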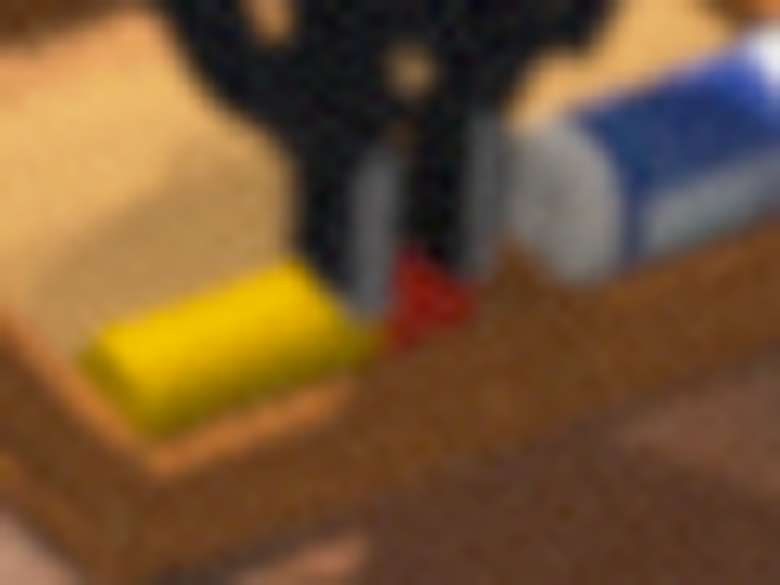

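The rack and stick projections match the picture. The fingertips show roughly 15–20 mm higher than the TCP projection. I'll use the wrist view to pin down where the tips are.

Run:
```python
from h import *
from bench import arm
r=arm.read_camera("wrist");s=arm.observe();t=arm.read_camera("scene")
M=R.from_rotvec(s["tcp_rot"]).as_matrix();p=s["position"];K=r["camera_matrix"];W=R.from_rotvec(r["attitude"]).as_matrix()
print(K.round(1).tolist(),"cam in tool mm",(1000*M.T@(r["xyz"]-p)).round(1)); print((M.T@W).round(2)); print(s["width"],np.array(s["position"]))
def wr(uv):
    d=(np.array(uv)-K[:2,2])/K[0,0];a=np.hypot(*d);return W@np.r_[d/a*np.sin(a),np.cos(a)]
def wp(P):
    c=W.T@(p+M@np.array(P)-r["xyz"]);a=np.arctan2(np.hypot(c[0],c[1]),c[2]);return (K[:2,2]+K[0,0]*a*c[:2]/np.hypot(c[0],c[1])).round(1)
for x in(-.011,.011):
  for z in(0,-.01,-.02): print("pred wrist",x,z,wp((x,-.0085,z)),wp((x,.0085,z)))
for uv,y in(((236.8,236.5),-.0085),((269,236.5),.0085)):
    for yy in(y,-y):
        c=M.T@(r["xyz"]-p);d=M.T@wr(uv);k=(yy-c[1])/d[1];print(uv,yy,(1000*(c+k*d)).round(1))
# point on lip seen & stick: cast onto plane z=.047
for n,uv in(("red end",(194,260)),("stick top line",(256,262)),("lip near/far",(256,240)),("lip far",(256,229))):
    d=wr(uv);P=r["xyz"]+d*((.045 if 's'in n or 'red'in n else .035)-r["xyz"][2])/d[2]
    O=np.array([.5098,.0832]);th=np.radians(-16.3);u=np.array([np.cos(th),np.sin(th)]);v=np.array([-u[1],u[0]]);print(n,((P[:2]-O)@u).round(4),((P[:2]-O)@v).round(4))
```

```text
[[297.3, 0.0, 252.6], [0.0, 297.3, 191.6], [0.0, 0.0, 1.0]] cam in tool mm [  82.     0.5 -171.2]
[[ 0.   -0.95 -0.32]
 [ 1.    0.   -0.  ]
 [ 0.   -0.32  0.95]]
0.01716881398395671 [0.4287915  0.16735372 0.04118784]
pred wrist -0.011 0 [239.2 242.9] [265.2 243. ]
pred wrist -0.011 -0.01 [238.5 250.5] [265.8 250.6]
pred wrist -0.011 -0.02 [237.8 258.9] [266.4 258.9]
pred wrist 0.011 0 [238.6 211.9] [265.8 211.9]
pred wrist 0.011 -0.01 [237.8 218.3] [266.5 218.4]
pred wrist 0.011 -0.02 [236.9 225.5] [267.2 225.6]
(236.8, 236.5) -0.0085 [  6.   -8.5 -23.7]
(236.8, 236.5) 0.0085 [ 150.     8.5 -303. ]
(269, 236.5) 0.0085 [ 13.8   8.5 -38.9]
(269, 236.5) -0.0085 [ 158.4   -8.5 -319.2]
red end -0.079 0.0192
stick top line -0.078 0.0605
lip near/far -0.0893 0.0605
lip far -0.0975 0.0605
```

Both views put the visible tips about 20 mm behind the nominal TCP at this closure. They would ride over the stick. I'll back off in front of the lip, go lower and find the true tip height by a gentle touch on the desk.

```bash
python3 -m pendant '[[1.5,0,-0.5,0],[3,0,-0.5,0],[4,0,-0.5,0],[4,0,1,0],[4,0,2,0],[4,0,2.6,0],[4,0,2.6,0],[4,0,2.6,0]]'; python3 go.py;  python3 - <<'E'
from h import *
from bench import arm
a=arm.read_camera("wrist")["color"]; b=arm.read_camera("scene")["color"]
cv2.imwrite("pics/w5.png",cv2.vconcat([cv2.resize(a[150:270,150:370],(780,290),interpolation=2),cv2.resize(b[145:205,270:350],(780,300),interpolation=2)]))
E
```

```text
time_s: 5.1
position: [0.3905, 0.1785, 0.0149]
tcp_rot: [-0.452, -3.108, 0.0]
ft_force: [-0.2, -0.2, 0.8]
width: 0.017
finger_force: 0.0
t 5.1 p [0.3905 0.1785 0.0149] rack -0.1412 0.058 yaw 163.4 turn -0.005 F [-0.2 -0.2  0.8] w 0.016993761248474144
```

View pics/w5.png

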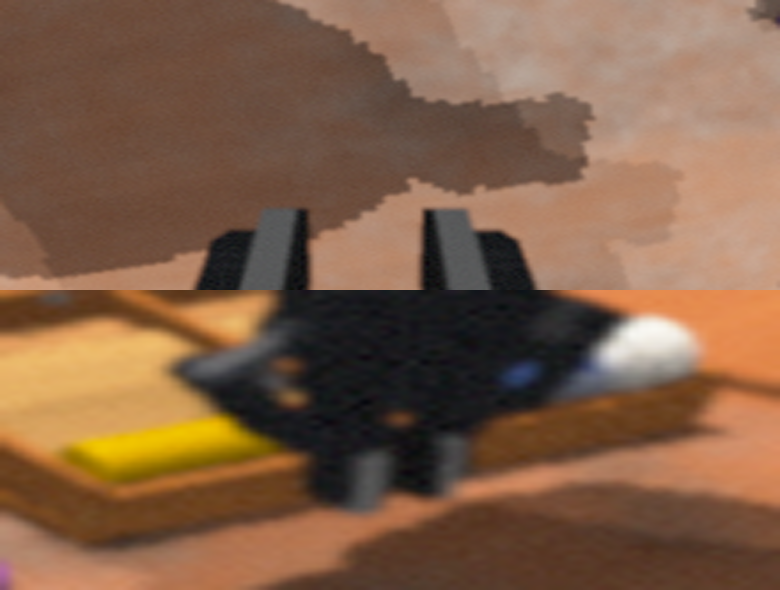

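The fingertips at (370,505) are clearly still above the desk, although the TCP reads z = 15 mm. The tips are therefore well behind the TCP. I'll probe downward.

```bash
python3 -m pendant '[[0,0,0.4,0],[0,0,0.8,0],[0,0,1.2,0],[0,0,1.2,0],[0,0,1.2,0]]'; python3 -m pendant '[[0,0,0.2,0],[0,0,0.3,0],[0,0,0.3,0]]'
```

```text
time_s: 5.7
position: [0.3904, 0.1787, 0.003]
tcp_rot: [-0.452, -3.109, 0.0]
ft_force: [-0.1, -0.4, -0.1]
width: 0.0167
finger_force: 0.0
time_s: 6.0
position: [0.3905, 0.1786, 0.0001]
tcp_rot: [-0.452, -3.109, 0.0]
ft_force: [-0.2, 0.4, 0.5]
width: 0.0169
finger_force: 0.0
```

No contact even at TCP z = 0, so the tips really are set back. I'll continue in small steps.

```bash
for i in 1 ; do python3 -m pendant '[[0,0,0.2,0],[0,0,0.4,0],[0,0,0.4,0]]' | grep -E 'posi|ft'; python3 -m pendant '[[0,0,0.2,0],[0,0,0.4,0],[0,0,0.4,0]]' | grep -E 'posi|ft'; done
```

```text
position: [0.3903, 0.1786, -0.0042]
ft_force: [-0.5, -0.8, -0.3]
position: [0.3903, 0.1786, -0.0082]
ft_force: [0.1, -0.3, -0.4]
```

```bash
python3 -m pendant '[[0,0,0.2,0],[0,0,0.3,0],[0,0,0.3,0]]' | grep -E 'posi|ft'; python3 -m pendant '[[0,0,0.2,0],[0,0,0.3,0],[0,0,0.3,0]]' | grep -E 'posi|ft'
```

```text
position: [0.3904, 0.1787, -0.011]
ft_force: [-0.1, 0.2, 0.5]
position: [0.3904, 0.1787, -0.014]
ft_force: [0.5, 0.4, -0.3]
```

```bash
python3 -m pendant '[[0,0,0.2,0],[0,0,0.2,0],[0,0,0.2,0]]' | grep -E 'posi|ft'
python3 - <<'E'
from h import *
from bench import arm
a=arm.read_camera("wrist")["color"]; b=arm.read_camera("scene")["color"]
cv2.imwrite("pics/w6.png",cv2.vconcat([cv2.resize(a[150:270,150:370],(780,290),interpolation=2),cv2.resize(b[145:205,270:350],(780,300),interpolation=2)]))
E
```

```text
position: [0.3905, 0.1787, -0.0159]
ft_force: [0.0, 0.5, 0.1]
```

View pics/w6.png

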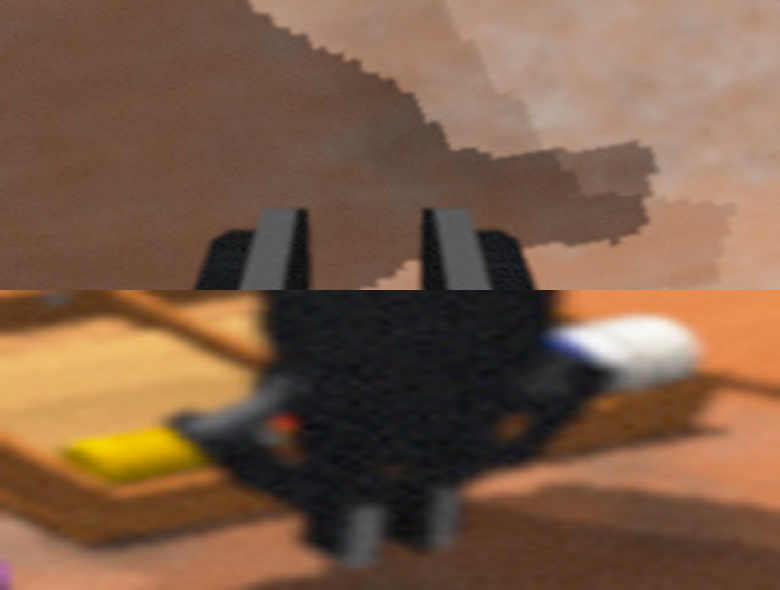

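Run:
```python
from h import *
from bench import arm
r=arm.read_camera("scene");s=arm.observe();print(s["position"],s["ft_force"])
M=R.from_rotvec(s["tcp_rot"]).as_matrix();p=s["position"]
c=M.T@(r["xyz"]-p)
for (px,py),y in(((345,566),.013),((378,560),.0085),((430,548),-.0085),((455,540),-.013)):
    d=M.T@ray(r,(270+px*80/780,145+(py-290)*60/300));k=(y-c[1])/d[1];print(y,(1000*(c+k*d)).round(1))
w=arm.read_camera("wrist");K=w["camera_matrix"];W=R.from_rotvec(w["attitude"]).as_matrix()
g=cv2.cvtColor(w["color"],cv2.COLOR_BGR2GRAY);print([int(x) for x in g[230:245,229]],[int(x) for x in g[238,215:290]])
```

```text
[ 0.39062015  0.17869628 -0.01576813] [-0.78987111  0.52906242  0.52137516]
0.013 [  7.7  13.  -26.8]
0.0085 [ 15.4   8.5 -33.3]
-0.0085 [ 15.6  -8.5 -34.4]
-0.013 [ 19.9 -13.  -40.1]
[89, 89, 90, 90, 90, 86, 86, 94, 92, 91, 91, 91, 92, 91, 90] [92, 91, 93, 92, 92, 91, 90, 89, 92, 92, 90, 87, 91, 90, 92, 90, 92, 86, 61, 34, 19, 39, 77, 87, 87, 86, 86, 84, 86, 86, 82, 84, 85, 84, 86, 85, 87, 84, 87, 85, 85, 86, 85, 87, 87, 88, 87, 89, 89, 90, 89, 91, 89, 81, 42, 23, 27, 58, 87, 89, 92, 88, 90, 93, 90, 88, 91, 87, 85, 86, 87, 86, 85, 78, 81]
```

Both views now agree: the tips sit about 30–33 mm behind the nominal TCP, so they are about 16 mm above the desk. I'll finish the probe.

```bash
python3 -m pendant '[[0,0,0.3,0],[0,0,0.6,0],[0,0,0.8,0],[0,0,0.8,0]]' | grep -E 'posi|ft'; python3 -m pendant '[[0,0,0.1,0],[0,0,0.2,0],[0,0,0.2,0]]' | grep -E 'posi|ft'
```

```text
position: [0.3902, 0.1786, -0.0243]
ft_force: [0.2, -0.2, -0.2]
position: [0.3905, 0.1787, -0.0259]
ft_force: [-0.0, -0.6, 0.4]
```

```bash
python3 -m pendant '[[0,0,0.1,0],[0,0,0.2,0],[0,0,0.2,0]]' | grep -E 'posi|ft'
```

```text
position: [0.3906, 0.1787, -0.0278]
ft_force: [0.6, 0.8, 0.4]
```

```bash
python3 -m pendant '[[0,0,0.1,0],[0,0,0.15,0],[0,0,0.15,0]]' | grep -E 'posi|ft'; python3 -m pendant '[[0,0,0.1,0],[0,0,0.1,0]]' | grep -E 'posi|ft'
```

```text
position: [0.3906, 0.1787, -0.0279]
ft_force: [-8.6, -1.1, 18.8]
position: [0.3907, 0.1787, -0.028]
ft_force: [-14.5, -2.1, 30.8]
```

```bash
python3 -m pendant '[[0,0,0.1,0],[0,0,0.1,0]]' | grep -E 'posi|ft'
```

```text
position: [0.3907, 0.1787, -0.028]
ft_force: [-19.0, -3.5, 42.8]
```

Contact is at TCP z = −28 mm, so the tips are 28 mm behind the TCP. I'll lift until the tips are 38.5 mm above the desk (TCP z = 10.5 mm), cross the lip and start the push.

```bash
python3 -m pendant '[[0,0,-1.5,0],[0,0,-3,0],[0,0,-4.2,0],[0,0,-4.2,0],[0,0,-4.2,0]]'; python3 go.py r,-.1,.058,.0105
```

```text
time_s: 9.9
position: [0.3906, 0.1787, 0.0104]
tcp_rot: [0.452, 3.109, -0.0]
ft_force: [-0.4, -0.2, 0.1]
width: 0.0167
finger_force: 0.0
t 9.9 p [0.3906 0.1787 0.0104] rack -0.1412 0.0582 yaw 163.5 turn -0.004 F [-0.4 -0.2  0.1] w 0.016729307968215104
r,-.1,.058,.0105 [0.4301 0.1669 0.0105] tool cm [-4.12  0.   -0.01]
```

```bash
python3 -m pendant '[[-1.5,0,0,0],[-3,0,0,0],[-3.8,0,0,0],[-4.4,0,0,0],[-5,0,-0.1,0],[-5.6,0,-0.2,0],[-6.2,0,-0.28,0],[-6.2,0,-0.28,0]]'
python3 - <<'E'
from h import *
from bench import arm
t=arm.read_camera("top");s=arm.read_camera("scene");w=arm.read_camera("wrist")
Y=((22,170,120),(33,255,255))
b,sb=blob(s["color"],*Y,(255,140,330,190));print(b,sb)
P=plane(s,b,.048)
O=np.array([.5098,.0832]);th=np.radians(-16.3);u=np.array([np.cos(th),np.sin(th)]);v=np.array([-u[1],u[0]]);print(((P[:2]-O)@u).round(4),((P[:2]-O)@v).round(4))
cv2.imwrite("pics/w7.png",cv2.vconcat([cv2.resize(w["color"][180:300,150:370],(780,290),interpolation=2),cv2.resize(s["color"][130:190,250:350],(780,300),interpolation=2)]))
E
```

```text
time_s: 10.7
position: [0.4507, 0.1608, 0.0137]
tcp_rot: [0.452, 3.108, -0.0]
ft_force: [-0.4, -0.2, -0.2]
width: 0.0168
finger_force: 0.0
[280.82653061 174.13265306] [274 169  13  11  98]
-0.0583 0.0852
```

The stick is rolling ahead of the fingers; its rack x went from −72 to −58 mm and the force is nil. I'll keep pushing along the slope.

```bash
python3 -m pendant '[[-0.6,0,-0.08,0],[-1.4,0,-0.2,0],[-2.2,0,-0.31,0],[-3,0,-0.42,0],[-3.8,0,-0.53,0],[-4.6,0,-0.65,0],[-5.4,0,-0.76,0],[-6.2,0,-0.87,0],[-7,0,-0.98,0],[-7.6,0,-1.07,0],[-8,0,-1.12,0],[-8,0,-1.12,0]]'; python3 go.py
cat > look.py <<'E'
from h import *
from bench import arm
s=arm.read_camera("scene")
b,sb=blob(s["color"],(22,170,120),(33,255,255),(240,130,330,190));print(b,sb)
P=plane(s,b,.058)
O=np.array([.5098,.0832]);th=np.radians(-16.3);u=np.array([np.cos(th),np.sin(th)]);v=np.array([-u[1],u[0]]);print(((P[:2]-O)@u).round(4),((P[:2]-O)@v).round(4))
E
python3 look.py
```

```text
time_s: 12.05
position: [0.5271, 0.1381, 0.0247]
tcp_rot: [0.452, 3.109, -0.0]
ft_force: [-0.5, 0.2, -0.0]
width: 0.0171
finger_force: 0.0
t 12.05 p [0.5271 0.1381 0.0247] rack 0.0012 0.0575 yaw 163.4 turn -0.005 F [-0.5  0.2 -0. ] w 0.017070626924377434
[263.73737374 157.82828283] [257 153  13  11  99]
0.0255 0.0842
```

The stick centre is at x ≈ 25 mm, just short of the pocket edge at 29 mm. This is the final push in.

```bash
python3 -m pendant '[[-0.4,0,-0.05,0],[-0.8,0,-0.1,0],[-1.1,0,-0.15,0],[-1.4,0,-0.19,0],[-1.4,0,-0.19,0],[-1.4,0,-0.19,0]]'; python3 look.py
```

```text
time_s: 12.7
position: [0.54, 0.1342, 0.0265]
tcp_rot: [-0.452, -3.109, 0.0]
ft_force: [-0.8, -0.2, -0.2]
width: 0.0172
finger_force: 0.0
[260.58415842 155.01980198] [253 150  14  11 101]
0.0438 0.0827
```

The stick reads at the pocket position (expected 39 mm) with no force. I'll back off downhill, lift and look.

```bash
python3 -m pendant '[[0.6,0,0,0],[1.5,0,-0.3,0],[2,0,-2,0],[2,0,-4.5,0],[3,0,-8,0],[5,0,-11,0],[8,0,-14,0],[10,3,-14,0],[12,6,-14,0],[12,6,-14,0]]'
python3 - <<'E'
from h import *
from bench import arm
s=arm.read_camera("scene");t=arm.read_camera("top")
cv2.imwrite("pics/end.png",cv2.vconcat([cv2.resize(t["color"][110:230,275:415],(700,300)),cv2.resize(s["color"][125:195,240:350],(700,300))]))
E
python3 look.py; python3 go.py
```

```text
time_s: 13.75
position: [0.4401, 0.229, 0.1672]
tcp_rot: [0.446, 3.109, 0.002]
ft_force: [0.0, -0.7, -0.4]
width: 0.0173
finger_force: 0.0
[263.60897436 154.16666667] [253 149  21  12 156]
0.0433 0.0729
t 13.9 p [0.4417 0.2259 0.1666] rack -0.1054 0.1178 yaw 163.5 turn -0.004 F [-0.2  0.1  0.6] w 0.017471538481898936
```

View pics/end.png

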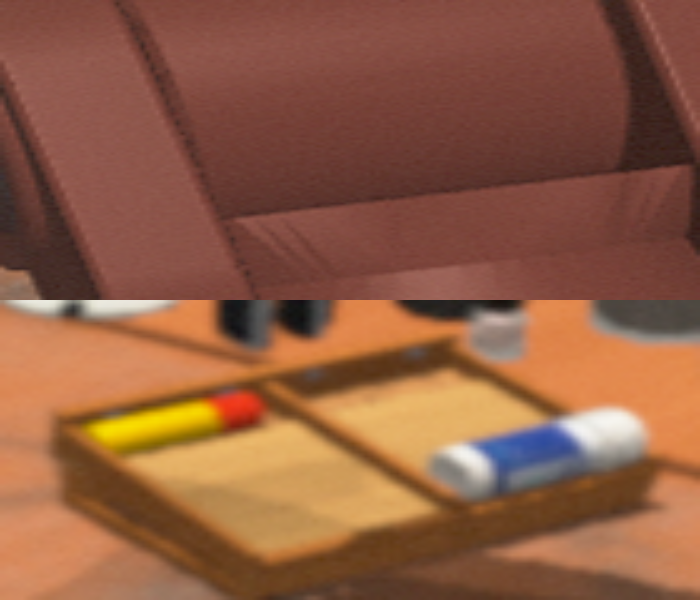

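The glue stick lies square in the left pocket against the stop, at (175,422). The mint tube is still at the lip at (540,455), and the gripper is clear.

```bash
python3 -m pendant '[[0,0,0,0],[0,0,0,0],[0,0,0,0]]' | head -1; python3 look.py; python3 -c "
from bench import arm
print(arm.job_done())"
```

```text
time_s: 14.2
[263.61935484 154.22580645] [253 149  21  12 155]
0.043 0.0731
the job is handed in; nothing more can be done
None
```

The glue stick is seated in the left lane's pocket against the stop and did not roll back once the gripper moved clear; the mint tube looks undisturbed at the lip, and I handed the job in at about 14 s.

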